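# Dock the sanitiser jug and open its push-and-turn safety cap

### The arm

A 6-joint arm with a two-finger parallel gripper is mounted at the origin on a cart in front of the work surface, level with it; the furniture and walls round the work are solid. World frame = base frame: x ahead of the robot, y to its left, z up, the work surface at z = 0. Lengths are in m, angles in degrees, forces in N, time in s.
With the tool pointing down it reaches from about 0.4 to 0.825 m from the base axis. Payload 7 kg.
Tool frame: the origin (TCP) lies between the finger pads; the fingertips stand 25 mm ahead of it and the grasp point (between the pads) lies 6 mm ahead of it; z points along the fingers, y is the line along which they close (so a half turn about z gives the same grasp; the last joint's range is limited). The gripper opens to 88 mm and grips with 3 to 60 N. Pads are 19 mm wide; open, the fingers measure 130 mm over their backs; the gripper's body (78 mm by 193 mm) begins 47 mm behind the grasp point.
Start: joints at [92.939, 20.546, 0.682, 0, -70.136, -16.507], TCP at [0.158, 0.656, 0.252] pointing down, gripper open.
Joint ranges: [-176.03, 176.03], [-82.01, 121.73], [-58.28, 71.71], [-173.87, 95.51], [-174.79, -0.11], [-173.66, 173.66]. Speed limits (degrees/s): [136.94, 136.94, 172.46, 180, 180, 180].

### API

Orientations are given as [roll, pitch, yaw] about the fixed x, y, z axes, in that order (R = Rz(yaw) Ry(pitch) Rx(roll)).
In Python, from plant import ctrl gives the robot as it stands.
- The arm moves only by the tool drive_effector, called after ">>>" by a JSON object that holds its "op" and its "data", one argument or row to a line. Schema: {"type":"object","properties":{"offsets":{"type":"array","items":{"type":"array","items":{"type":"array","items":{"type":"number"},"minItems":5,"maxItems":5},"minItems":1,"maxItems":8},"minItems":1,"maxItems":1},"only":{"type":"string"},"quiet":{"type":"boolean"},"lines":{"type":"string"}},"required":["offsets"],"additionalProperties":false}. offsets is a list that holds a single list of rows (three levels of brackets), with 1 to 8 rows, each of 5 numbers: dx, dy, dz in mm, then a turn about the tool's z in degrees, then the finger opening in m; each row is the pose to reach, as a shift and turn from the pose commanded when the call began, along the tool's axes at that moment; what a row does not reach only later rows make up. A row lasts 1/8 s, in which the tool goes at most 0.0625 m and 10.7 degrees, less where a joint would pass 70% of its speed; a pose out of reach is approached as far as the arm can. The fingers move at their own pace and stop on an object; the grip force is fixed at half the most. Time passes only in rows, so rows that do not move let the fingers close. The tool returns the time, the measured TCP pose, the force, the opening and the grip force at its end. only (a regular expression) keeps the lines of the reply that match it, lines (a string "A,B") keeps lines A to B, and quiet returns only ok. Input that does not fit is refused with a message, and nothing moves.
- ctrl.get_obs(): the state, without advancing time (a new reading comes with each control period).
- ctrl.snapshot(name): name is "scene" or "top"; returns a dict with "frame" (384x512x3 uint8, red, green, blue), "z_map" (384x512 float32, m along the optical axis (not along the pixel's ray), 0 where there is no reading), "fovy" (degrees; the focal length in pixels is half the picture's height over the tangent of half this angle, whatever the lens; pixels are square), "cx", "cy" (the principal point, pixels), "k1" (the pictures are not rectified: a ray, as slopes to the right and down, at radius r is drawn at 1 + k1 r^2 times it, then the intrinsics apply), "R" (3x3) and "t" (3): a world point X has camera coordinates R X + t. Camera axes: x right, y down, z forward; pixel columns grow to the right and rows downward; lengths in m; the calibration is good to about 2 mm. A picture is of the moment at which its call begins.
- ctrl.close_job(): hands the job in; it is judged then, once.
The state is a dict: "clock": time; "joint_pos": joint angles; "qvel": joint speeds; "tau": joint torques, N m; "tool_pos": TCP position; "orientation": TCP orientation; "force": force on the tool from outside, world axes, zero at the start; "moment": the same for the moment, N m; "opening": finger opening in m; "gripper_force": force on a finger pad.
Only numpy, scipy, OpenCV 4.12 (cv2) and the standard library are available. Lean on these libraries where they do the work, as an engineer would, in place of code of your own. Each camera call takes 0.05 s, during which the arm holds its last target. There are 200 camera calls.

### The job

Slide the yellow spill tray, with the sanitiser jug standing in it, all the way home into the rails of the dosing station, until it meets the back stop. Then open the jug's red push-and-turn safety cap: press it down, twist it counter-clockwise (seen from above) while it is down, and lift it off. Finish while still holding the cap in the gripper, upright and still, straight above the open neck and about 5 to 10 cm clear of it, so that drips fall back into the jug; keep the jug standing in its docked tray, and leave the cups, tin, timer and spice jars where they stand.

Things in the scene. Friction and masses are not known exactly. Their poses are not given: they have to be found in the camera images.
- station: Fixed dosing station: two steel C-rails 12 mm high, inner faces 120 mm apart, lips 8 mm up reaching 8 mm inward; back stop; white pump housing 113 mm high behind it. Origin: on the worktop where the tray's centre lies when home. +x = insertion, +y left. Rails start at x = -39 mm, flares at -75 mm (160 mm wide); back stop face +56 mm, housing 60 to 101 mm. Lance at x 84, y -60 mm, 152 mm high.
- spill_tray: Loose yellow spill tray, 0.3 kg, slides flat on the worktop. Plate 112 (x) by 116 mm (y), 4 mm thick, 2 mm side play in the rails; its flanges run under the rail lips. Origin: underside, centre of plate; +x end goes in first. Walls 18 mm high hold the jug at its centre; a tongue 56 mm wide reaches back to x = -135 mm with an upright pull. Home = origin and axes coincide with station.
- tray_grip (a point): Centre of the black pull on the tray's tongue, at x = -106, z = +46 mm of the tray: a bar 48 mm along tray x, 13 mm thick along tray y, 20 mm high (36 to 56 mm above the worktop) on two thin steel posts. Pinch it from above across its 13 mm. The jug's near face is 64 mm ahead of this point.
- jug: Loose square white jug, 84x84 mm, shoulder 112 to 126 mm high, with a round neck to 154 mm; mass about 0.42 kg (varies). Origin: centre of its underside, 4 mm above the worktop in the tray. Axes parallel to the tray's; the socket keeps it from turning.
- neck_mouth (a point): Centre of the rim of the jug's neck (neck 35 mm across), at z = +154 mm of the jug.
- cap: Red round cap, 56 mm across, 29 mm high, 40 g. Origin: centre of its underside, 139 mm above the jug's origin when closed; z up, x along the jug's x when closed. Bayonet: locked against turning and lifting until pushed down 4.5 mm (stop at 7); then turns counter-clockwise, free from 0.85 rad (best 1.25, stop 1.65), springs up, lifts straight off. 13 mm free below its skirt down to the shoulder.
- cap_liner (a joint): Sprung liner inside the cap (m): how far the cap is pressed down on the neck: 0 closed at rest, 0.0045 enough to turn, 0.007 at the stop, -0.004 when the cap is off. Spring 1400 N/m: about 5 N push at 0, 12 N at 0.0045, 15 N at the stop.
- cup_a: White melamine cup, 74 mm across, 64 mm high, standing mouth up; origin at the centre of its foot. Bystander.
- cup_b: White melamine cup, 74 mm across, 64 mm high, standing upside down; origin at the centre of its underside. Bystander.
- pick_tin: Steel toothpick tin 71x92x44 mm; origin at the centre of its underside. Bystander.
- dial_timer: Round white kitchen timer with a red dial, 62 mm across, 44 mm high; origin at the centre of its underside. Bystander.
- spice_jar: Spice jar with green lid, 46 mm across, 106 mm high; origin at the centre of its underside. Bystander.
- spice_jar_dark: Spice jar with dark brown lid, 44 mm across, 105 mm high; origin at the centre of its underside. Bystander.

How it is judged:
By the outcome, as a careful person would: the job done as asked, in the order asked, and still so for the second after the job is handed in, while the arm keeps its last pose, push and grip.
It also fails if it takes over 58 s, if anything falls off the work surface, if the arm or the gripper's body presses on something with over 40 N, if the wrist force passes 120 N, or if a joint passes its speed limit or range.

## Working session

There is one attempt and no reset: what is moved stays moved. The work goes in short steps, Python scripts to look and compute and a tool call to move; the robot and the scene stay as the last step left them, time stands still between calls to the robot, and variables do not carry over. Pictures are saved under pics/ and viewed, at most 10 in all, crops included, and the job is handed in when it is done.

```bash
ls; mkdir -p pics
```

Run:
```python
from plant import ctrl
import cv2,numpy as np
for n in("scene","top"):
    s=ctrl.snapshot(n); cv2.imwrite(f"pics/{n}0.png",cv2.resize(s["frame"][:,:,::-1],(800,600),interpolation=cv2.INTER_CUBIC)); np.savez(f"pics/{n}0.npz",**s)
    print(n,s["fovy"],s["cx"],s["cy"],s["k1"],s["R"],s["t"])
print(ctrl.get_obs())
```

```text
pics
plant.py
scene 54.753689470894855 251.4542180923445 189.29287141326455 -0.11228257016116387 [[ 0.88691053 -0.46191108 -0.00527943]
 [-0.29562772 -0.55877558 -0.77483811]
 [ 0.35495629  0.68877282 -0.63213767]] [-0.47867846  0.34310953  0.63587635]
top 55.2286659843233 262.04522851402675 187.59182022869697 -0.004823356395885337 [[ 0.02560098 -0.99946533 -0.02033809]
 [-0.99619635 -0.02381159 -0.08382033]
 [ 0.08329123  0.02240662 -0.99627331]] [0.11656034 0.59699951 0.99364514]
{'clock': 0.1, 'joint_pos': array([ 9.29370195e+01,  2.05861900e+01,  6.39865511e-01, -1.74680515e-02,
       -7.01339277e+01, -1.65069413e+01]), 'qvel': array([-0.10374283, -0.09633454,  0.14778898,  0.13682446, -0.09430793,
        0.05331139]), 'tau': array([-2.18718931e-03, -5.84167564e+01,  2.93749917e+01,  7.01550141e+00,
        1.01355326e-02, -5.56692817e-05]), 'tool_pos': array([0.15830569, 0.65578031, 0.25073646]), 'orientation': array([ 1.79918389e+02, -7.05897629e-03, -1.35758643e+01]), 'force': array([0.38747665, 0.78242681, 0.8358585 ]), 'moment': array([ 0.0291148 , -0.00662536, -0.03094191]), 'gripper_force': 0.0, 'opening': 0.08786509370490396}
```
View pics/scene0.png

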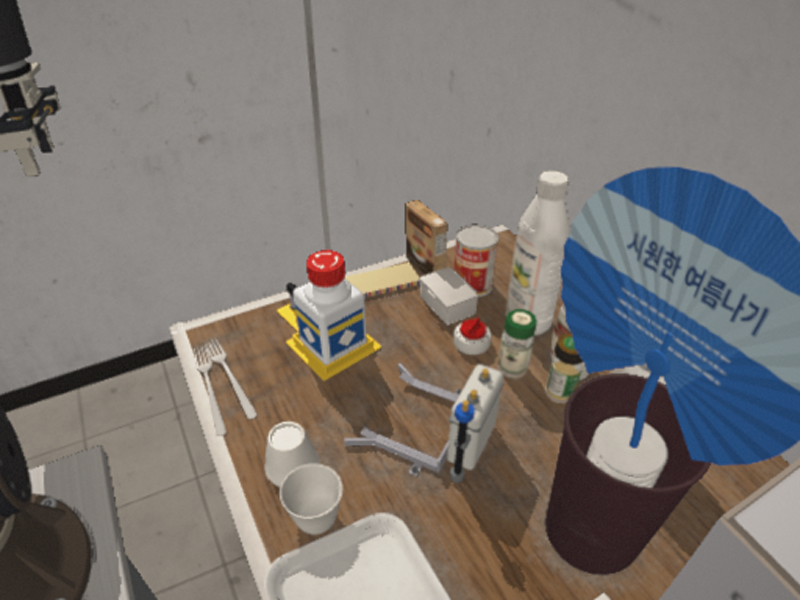

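View pics/top0.png

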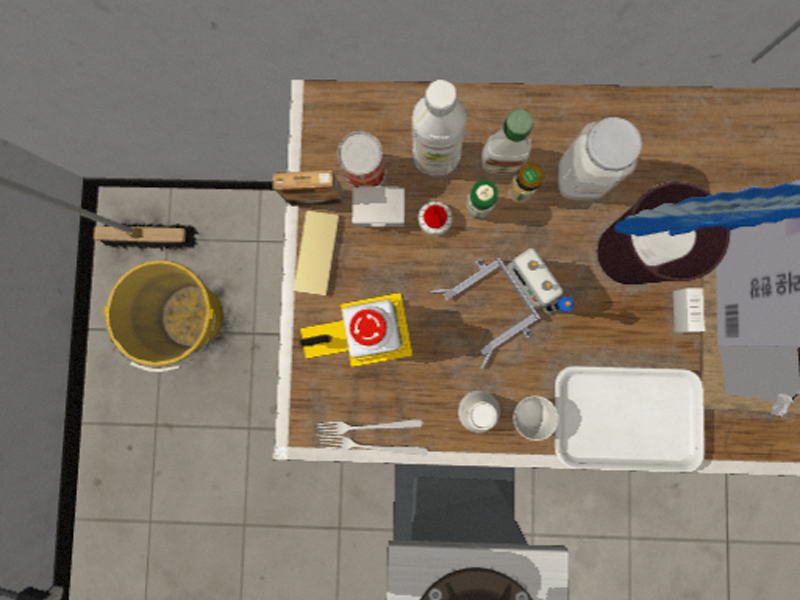

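The top view shows the jug cap at (369,327), the black pull at (316,340), and the station housing at (537,278) with flares at (445,293) and (487,362). The scene view shows the same layout: tray lower left of the station, with open worktop between them.

Create h.py:
```python
import numpy as np,cv2
def load(n):
    from plant import ctrl
    return ctrl.snapshot(n)
def cloud(s):
    h,w=s["z_map"].shape; f=h/2/np.tan(np.radians(s["fovy"])/2); k=float(s["k1"])
    v,u=np.mgrid[:h,:w]; K=np.array([[f,0,s["cx"]],[0,f,s["cy"]],[0,0,1.]])
    p=cv2.undistortPoints(np.stack([u,v],-1).reshape(-1,1,2).astype(float),K,np.array([k,0,0,0,0])).reshape(h,w,2)
    z=s["z_map"]; P=np.dstack([p*z[...,None],z])
    return (P-s["t"])@s["R"], z>0      # X=R^T(P-t)
def hsv(s): return cv2.cvtColor(s["frame"],cv2.COLOR_RGB2HSV)
def rect(p):
    r=cv2.minAreaRect((p*1000).astype(np.float32)); return [np.round(a,1) for a in r]
```

Run:
```python
from h import *
for n in("top","scene"):
    s=dict(np.load(f"pics/{n}0.npz")); X,ok=cloud(s); H=hsv(s); h,S,V=[H[...,i].astype(int) for i in range(3)]
    near=ok&(X[...,0]>.2)&(X[...,0]<.75)&(X[...,1]>-.25)&(X[...,1]<.45)
    tb=near&(abs(X[...,2])<.01)&(h<20)&(h>5); print(n,"table z",np.median(X[tb][:,2]))
    y=near&(h>20)&(h<33)&(S>180); P=X[y&(X[...,2]<.012)]; print("yellow",len(P),rect(P[:,:2]),np.median(P[:,2]))
    red=near&((h<6)|(h>174))&(S>150); P=X[red&(X[...,2]>.16)]; print("cap",len(P),P.mean(0),rect(P[:,:2]),P[:,2].max())
    g=near&(V<60)&(X[...,2]>.045)&(X[...,2]<.065)&(X[...,1]>.15); P=X[g]; print("pull",len(P),P.mean(0) if len(P) else 0,rect(P[:,:2]) if len(P) else 0)
    hs=near&(abs(X[...,2]-.113)<.006)&(S<60)&(X[...,1]<.1)&(X[...,1]>-.15)&(X[...,0]<.55); P=X[hs]; print("housing",len(P),rect(P[:,:2]),np.median(P[:,2]))
    rl=near&(X[...,2]>.007)&(X[...,2]<.016)&(S<70)&(X[...,1]<.2)&(X[...,1]>-.1); P=X[rl];print("rails",len(P))
    lance=near&(h>100)&(h<120)&(S>150)&(X[...,2]>.12)&(X[...,0]<.5)&(X[...,1]<.1)&(X[...,1]>-.15); P=X[lance]; print("lance",len(P),P.mean(0) if len(P) else 0)
    np.save(f"pics/rail_{n}.npy",X[rl])
```

```text
top table z -0.0005371022614487923
yellow 851 [array([520.9, 230.5]), array([116.9, 193.1]), np.float64(12.2)] 0.0032082020612718047
cap 353 [0.5290808  0.18907844 0.17196949] [array([557.3, -12.9]), array([ 53.3, 464.9]), np.float64(7.8)] 0.1763330493857663
pull 70 [0.50670132 0.29290486 0.05469817] [array([506.5, 294.1]), array([10.8, 47.8]), np.float64(11.8)]
housing 0 [array([0., 0.]), array([0., 0.]), np.float64(0.0)] nan
rails 731
lance 0 0
scene table z -0.00046728084281801475
yellow 432 [array([517.2, 227.8]), array([114.5, 190.7]), np.float64(13.2)] 0.003356077242850507
cap 296 [0.52455982 0.18242688 0.1696733 ] [array([527.6, 188.9]), array([55.8, 53.5]), np.float64(50.9)] 0.17386415920310228
pull 20 [0.49943591 0.30284785 0.05300167] [array([500.2, 301.9]), array([10.9, 11.8]), np.float64(76.6)]
housing 0 [array([0., 0.]), array([0., 0.]), np.float64(0.0)] nan
rails 1133
lance 0 0
  return _methods._mean(a, axis=axis, dtype=dtype,
  ret = ret.dtype.type(ret / rcount)
```

Run:
```python
from h import *
from scipy.optimize import least_squares
for n in("top","scene"):
    s=dict(np.load(f"pics/{n}0.npz")); X,ok=cloud(s); H=hsv(s); h,S,V=[H[...,i].astype(int) for i in range(3)]
    near=ok&(X[...,0]>.4)&(X[...,0]<.72)&(X[...,1]>-.2)&(X[...,1]<.12)
    P=X[near&(abs(X[...,2]-.113)<.005)]; print(n,"housing",len(P),rect(P[:,:2]) if len(P) else 0)
    P=X[near&(h>100)&(h<125)&(S>130)&(X[...,2]>.1)]; print("lance",len(P),np.median(P,0) if len(P) else 0)
    rl=near&(X[...,2]>.008)&(X[...,2]<.016)&(S<80); P=X[rl];print("rails",len(P))
    np.save(f"pics/rail_{n}.npy",P)
    # bounding extents of everything >20mm nearby
    im=np.full((480,480,3),255,np.uint8)
    for q in X[near&(X[...,2]>.006)]:
        c=int((.12-q[1])*1500);r=int((.72-q[0])*1500)
        z=q[2]; im[np.clip(r,0,479)-1:r+1,np.clip(c,0,479)-1:c+1]=(0,0,255) if z<.017 else ((0,160,0) if z<.1 else (255,0,0))
    cv2.imwrite(f"pics/map_{n}.png",im)
a=[cv2.imread(f"pics/map_{n}.png") for n in("top","scene")]; cv2.imwrite("pics/map.png",cv2.resize(np.hstack(a),(800,400)))
```

```text
top housing 488 [array([ 654.9, -129.1]), array([ 90., 157.]), np.float64(34.6)]
lance 431 [ 0.66587904 -0.17056471  0.31926614]
rails 806
scene housing 487 [array([611.8, -86.8]), array([109.5,  38.6]), np.float64(34.0)]
lance 2344 [ 0.6645428  -0.17628512  0.32128834]
rails 1515
```

View pics/map.png

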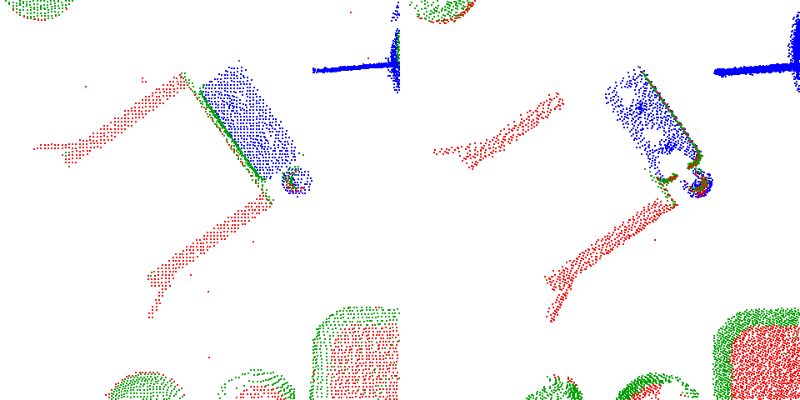

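Run:
```python
from h import *
from scipy.optimize import minimize
for n in("top","scene"):
    P=np.load(f"pics/rail_{n}.npy")[:,:2]
    yaw=np.radians(-56); o=np.array([.6118,-.0868])-.0805*np.array([np.cos(yaw),np.sin(yaw)])
    for it in range(6):
        c,s=np.cos(yaw),np.sin(yaw); Q=(P-o)@np.array([[c,-s],[s,c]])
        L=Q[(Q[:,0]>-32)&(Q[:,0]>-.032)&(Q[:,0]<.045)&(abs(Q[:,1]-.058)<.014)]; R=Q[(Q[:,0]>-.032)&(Q[:,0]<.045)&(abs(Q[:,1]+.058)<.014)]
        a=np.polyfit(L[:,0],L[:,1],1);b=np.polyfit(R[:,0],R[:,1],1)
        m=(len(L)*a[0]+len(R)*b[0])/(len(L)+len(R)); yaw+=np.arctan(m)
        mid=(L[:,1].mean()+R[:,1].mean())/2; o=o+mid*np.array([-s,c])
    print(n,len(L),len(R),np.degrees(yaw),a,b,"o",o,np.percentile(L[:,1],[3,97]),np.percentile(R[:,1],[3,97]))
    X,ok=cloud(z:=dict(np.load(f"pics/{n}0.npz")))
    c,s=np.cos(yaw),np.sin(yaw); D=X[ok]; Q=(D[:,:2]-o)@np.array([[c,-s],[s,c]]); 
    k=(abs(D[:,2]-.113)<.004)&(abs(Q[:,0]-.08)<.04)&(abs(Q[:,1])<.07)
    print(" housing x",np.percentile(Q[k,0],[2,50,98]),"y",np.percentile(Q[k,1],[2,98]), np.median(D[k,2]))
    k=(D[:,2]>.135)&(D[:,2]<.16)&(abs(Q[:,0]-.08)<.04)&(abs(Q[:,1]+.06)<.03); print(" lance",Q[k].mean(0),k.sum())
    k=(D[:,2]>.02)&(D[:,2]<.1)&(abs(Q[:,0]-.06)<.02)&(abs(Q[:,1])<.045); print(" front x",np.median(Q[k,0]),k.sum())
    # jug & tray
    o2=np.array([.525,.189]);yw=np.radians(-77.8);c,s=np.cos(yw),np.sin(yw);Q=(D[:,:2]-o2)@np.array([[c,-s],[s,c]])
    H=hsv(z)[ok].astype(int)
    k=(abs(Q[:,0])<.05)&(abs(Q[:,1])<.05)&(D[:,2]>.16); print(" cap in tray0", rect(Q[k]), np.median(D[k,2]), cv2.minEnclosingCircle((Q[k&(D[:,2]>.163)]*1000).astype(np.float32)))
    k=(H[:,0]>20)&(H[:,0]<33)&(H[:,1]>170)&(abs(D[:,2]-.004)<.004)&(abs(Q[:,0])<.2)&(abs(Q[:,1])<.09)
    print(" tray",rect(Q[k]),"x",np.percentile(Q[k,0],[1,99]),"y plate",np.percentile(Q[k&(Q[:,0]>-.05),1],[1,99]),"tongue y",np.percentile(Q[k&(Q[:,0]<-.065),1],[2,98]))
    k=(H[:,2]<70)&(D[:,2]>.03)&(D[:,2]<.065)&(Q[:,0]<-.07)&(Q[:,0]>-.14)&(abs(Q[:,1])<.03);print(" pull",rect(Q[k&(D[:,2]>.05)]),Q[k].mean(0),np.percentile(D[k,2],97))
```

```text
top 113 121 -54.98287049309057 [0.00083691 0.05852665] [ 0.00126093 -0.058555  ] o [ 0.57535614 -0.01426672] [0.05240687 0.06486672] [-0.06451658 -0.05240828]
 housing x [0.06280178 0.07938449 0.09871694] y [-0.04219017  0.04204888] 0.11193404800695042
 lance [ 0.08378794 -0.05994032] 75
 front x 0.06122410664768108 256
 cap in tray0 [array([0. , 4.5]), array([52.3, 54.7]), np.float64(79.7)] 0.17209195119144488 ((-0.35026872158050537, 4.3273138999938965), 28.070262908935547)
 tray [array([-41.1,   4.6]), array([193.1, 116.7]), np.float64(0.5)] x [-0.13373374  0.05454466] y plate [-0.05301958  0.06245361] tongue y [-0.02209335  0.0317282 ]
 pull [array([-106.8,    3.8]), array([11.3, 47.4]), np.float64(89.6)] [-0.1048458   0.00403009] 0.05857792571973564
scene 125 198 -54.595927054014105 [0.0045104  0.05846247] [-0.00284637 -0.05844744] o [ 0.57363835 -0.01543456] [0.05212772 0.06491098] [-0.06448838 -0.05142376]
 housing x [0.06295109 0.08655429 0.09908241] y [-0.0635704   0.04071644] 0.11231012680489766
 lance [ 0.08391938 -0.06210297] 125
 front x 0.06481001224415626 95
 cap in tray0 [array([0.1, 1.9]), array([55.5, 56.3]), np.float64(87.1)] 0.17140789931127914 ((-0.46284201741218567, 2.911156415939331), 29.74469566345215)
 tray [array([-39.9,   1.9]), array([192.3, 115.5]), np.float64(0.1)] x [-0.13201744  0.05580474] y plate [-0.05554578  0.05880369] tongue y [-0.02553773 -0.00212541]
 pull [array([-117.7,    0.9]), array([11.4, 17.8]), np.float64(41.1)] [-0.11676832 -0.00073664] 0.05617436099626751
```

Create d.py:
```python
import sys,numpy as np
from plant import ctrl
from scipy.spatial.transform import Rotation as Ro
o=ctrl.get_obs(); x,y,z,yaw=map(float,sys.argv[1:5])
R=Ro.from_euler("xyz",o["orientation"],degrees=True).as_matrix()
print(np.round(R.T@(np.array([x,y,z])-o["tool_pos"]),4),"turn",round(-((yaw-o["orientation"][2]+180)%360-180),2),"clock",o["clock"])
```

```bash
python3 d.py .5053 .2932 .25 -77.6
```

```text
[0.4224 0.271  0.0012] turn 64.02 clock 0.1
```

Units first: shifts go in mm. So 0.422 m is 422, 0.37 m is 370.

>>> {"op": "drive_effector", "data": {
  "offsets": [
    [[50, 32, 0, 8, 0.088], [105, 68, 0, 16, 0.088], [158, 101, 0, 24, 0.088], [211, 135, 0, 32, 0.088], [264, 169, 0, 40, 0.088], [317, 203, 0, 48, 0.088], [370, 237, 0, 56, 0.088], [422, 271, 0, 64, 0.088]]
  ]
}}

```text
clock: 1.1
tool_pos: [0.5028, 0.2954, 0.2515]
orientation: [180.0, 0.0, -77.8]
force: [1.6, 0.3, 1.1]
opening: 0.0877
gripper_force: 0.0
```

```bash
python3 d.py .5053 .2932 .15 -77.6
```

```text
[ 0.0027 -0.002   0.1015] turn -0.22 clock 1.1
```

>>> {"op": "drive_effector", "data": {
  "offsets": [
    [[0, 0, 0, 0, 0.088], [0, 0, 50, 0, 0.088], [0, 0, 100, 0, 0.088]]
  ]
}}

```text
clock: 1.48
tool_pos: [0.5016, 0.2975, 0.1508]
orientation: [-179.9, 0.1, -77.5]
force: [-0.5, 0.6, -0.2]
opening: 0.0874
gripper_force: 0.0
```

```bash
python3 d.py .5053 .2932 .052 -77.6
```

```text
[ 0.0051 -0.0025  0.0988] turn 0.06 clock 1.475
```

Converted, 0.005 m is 5, 0.098 m is 98.

>>> {"op": "drive_effector", "data": {
  "offsets": [
    [[5, -2.5, 40, 0, 0.088], [5, -2.5, 80, 0, 0.088], [5, -2.5, 98, 0, 0.088], [5, -2.5, 98, 0, 0.088]]
  ]
}}

```text
clock: 1.98
tool_pos: [0.5041, 0.2924, 0.0519]
orientation: [179.8, -0.1, -77.5]
force: [0.0, -0.1, 0.9]
opening: 0.0878
gripper_force: 0.0
```

```bash
python3 d.py .5053 .2932 .052 -77.6
```

Run:
```python
from h import *
for n in("top","scene"):
    s=load(n); X,ok=cloud(s)
    cv2.imwrite(f"pics/{n}1.png",cv2.resize(s["frame"][130:250,150:310] if n=="top" else s["frame"][110:270,130:340],None,fx=2.5 if n=="top" else 1.9,fy=2.5 if n=="top" else 1.9,interpolation=cv2.INTER_CUBIC)[:,:400,::-1])
a=[cv2.copyMakeBorder(i,0,310-i.shape[0],0,400-i.shape[1],0) for i in(cv2.imread("pics/top1.png"),cv2.imread("pics/scene1.png"))]
cv2.imwrite("pics/both1.png",np.hstack(a))
```

```text
[-0.0005 -0.0014 -0.0001] turn 0.09 clock 1.975
```

View pics/both1.png

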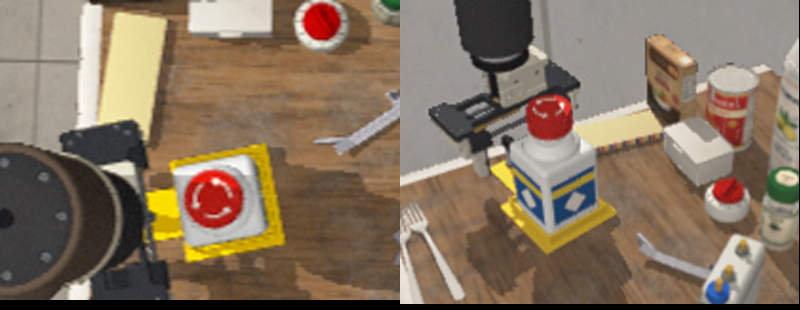

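The crops show the gripper straddling the pull behind the jug (top crop about (110,210)), with fingers clear on both sides. Next I close on the pull.

>>> {"op": "drive_effector", "data": {
  "offsets": [
    [[0, 0, 0, 0, 0], [0, 0, 0, 0, 0], [0, 0, 0, 0, 0], [0, 0, 0, 0, 0], [0, 0, 0, 0, 0], [0, 0, 0, 0, 0]]
  ]
}}

```text
clock: 2.82
tool_pos: [0.5053, 0.2927, 0.0535]
orientation: [180.0, -0.0, -77.6]
force: [0.2, -0.4, -1.0]
opening: 0.0334
gripper_force: 0.0
```

Run:
```python
from h import *
y=np.radians(-54.8); o=np.array([.5745,-.0149]); d=np.array([np.cos(y),np.sin(y)])
print("home grip",o-.106*d,"pre(-150)",o-.256*d, "pre -120",o-.226*d)
```

```text
home grip [0.51339817 0.07171736] pre(-150) [0.42693333 0.19428909] pre -120 [0.4442263  0.16977475]
```

>>> {"op": "drive_effector", "data": {
  "offsets": [
    [[0, 0, 0, 0, 0], [0, 0, 0, 0, 0], [0, 0, 0, 0, 0], [0, 0, 0, 0, 0]]
  ]
}}

```text
clock: 3.32
tool_pos: [0.5054, 0.2928, 0.0535]
orientation: [-180.0, -0.0, -77.6]
force: [0.9, 0.1, -0.2]
opening: 0.0129
gripper_force: 30.0
```

```bash
python3 d.py .427 .1943 .052 -54.8
```

```text
[0.0793 0.0977 0.0015] turn -22.76 clock 3.325
```

Converted, 0.0977 m is 97.7, 0.092 m is 92.

>>> {"op": "drive_effector", "data": {
  "offsets": [
    [[5, 6, 0, -2, 0], [15, 18, 0, -5, 0], [27, 34, 0, -9, 0], [39, 49, 0, -12, 0], [52, 64, 0, -15, 0], [64, 79, 0, -18.5, 0], [74, 92, 0, -21.5, 0], [79.3, 97.7, 0, -22.8, 0]]
  ]
}}

```text
clock: 4.32
tool_pos: [0.4264, 0.1938, 0.0537]
orientation: [-180.0, 0.0, -54.6]
force: [-0.9, 2.5, -2.6]
opening: 0.0125
gripper_force: 30.0
```

>>> {"op": "drive_effector", "data": {
  "offsets": [
    [[0, 0, 0, 0, 0], [0, 0, 0, 0, 0]]
  ]
}}

```text
clock: 4.58
tool_pos: [0.4269, 0.194, 0.0535]
orientation: [179.9, -0.0, -54.8]
force: [-1.7, -1.0, 2.0]
opening: 0.0128
gripper_force: 30.0
```

```bash
python3 d.py .427 .1943 .0535 -54.8
```

Run:
```python
from h import *
o=np.array([.5745,-.0149]);yw=np.radians(-54.8)
for n in("top","scene"):
    s=load(n);X,ok=cloud(s);D=X[ok];H=hsv(s)[ok].astype(int)
    c,q=np.cos(yw),np.sin(yw);Q=(D[:,:2]-o)@np.array([[c,-q],[q,c]])
    k=(H[:,0]>20)&(H[:,0]<33)&(H[:,1]>170)&(abs(D[:,2]-.004)<.004)&(Q[:,0]>-.3)&(Q[:,0]<.1)&(abs(Q[:,1])<.1)
    P=k&(Q[:,0]>-.19); print(n,rect(Q[P]),"front x",np.percentile(Q[P,0],99))
    k=((H[:,0]<6)|(H[:,0]>174))&(H[:,1]>150)&(D[:,2]>.163)&(abs(Q[:,1])<.08)&(Q[:,0]<.05)&(Q[:,0]>-.3); print(" cap",cv2.minEnclosingCircle((Q[k]*1000).astype(np.float32)))
```

```text
[-0.0002 -0.0003  0.    ] turn -0.01 clock 4.575
top [array([-142.3,    1.1]), array([116.9,  94.2]), np.float64(89.8)] front x -0.09523536947929966
 cap ((-151.16464233398438, 1.186943531036377), 26.876407623291016)
scene [array([-142.7,   -1.3]), array([ 94. , 116.9]), np.float64(0.3)] front x -0.09621858503240709
 cap ((-151.34996032714844, -1.335754632949829), 28.69519805908203)
```

Converted, 0.08 m is 80, 0.076 m is 76.

>>> {"op": "drive_effector", "data": {
  "offsets": [
    [[6, 0, 0, 0, 0], [18, 0, 0, 0, 0], [30, 0, 0, 0, 0], [42, 0, 0, 0, 0], [54, 0, 0, 0, 0], [66, 0, 0, 0, 0], [76, 0, 0, 0, 0], [80, 0, 0, 0, 0]]
  ]
}}

```text
clock: 5.68
tool_pos: [0.4735, 0.1283, 0.0535]
orientation: [180.0, 0.0, -54.8]
force: [-3.0, 4.0, -0.9]
opening: 0.0129
gripper_force: 30.0
```

>>> {"op": "drive_effector", "data": {
  "offsets": [
    [[6, 0, 0, 0, 0], [14, 0, 0, 0, 0], [22, 0, 0, 0, 0], [30, 0, 0, 0, 0], [38, 0, 0, 0, 0], [46, 0, 0, 0, 0], [52, 0, 0, 0, 0], [56, 0, 0, 0, 0]]
  ]
}}

```text
clock: 6.68
tool_pos: [0.5056, 0.0828, 0.0535]
orientation: [180.0, 0.0, -54.8]
force: [-1.9, 3.3, -1.4]
opening: 0.0125
gripper_force: 30.0
```

```bash
python3 d.py .5134 .0717 .0535 -54.8
```

```text
[0.0136 0.0001 0.    ] turn 0.01 clock 6.675
```

Smooth, with only ~4 N of drag. Now the last 14 mm, slowly, until the stop.

>>> {"op": "drive_effector", "data": {
  "offsets": [
    [[4, 0, 0, 0, 0], [8, 0, 0, 0, 0], [11, 0, 0, 0, 0], [13, 0, 0, 0, 0], [15, 0, 0, 0, 0], [15, 0, 0, 0, 0]]
  ]
}}

```text
clock: 7.42
tool_pos: [0.5142, 0.0708, 0.0535]
orientation: [180.0, -0.0, -54.8]
force: [-0.3, 1.0, -2.4]
opening: 0.0129
gripper_force: 30.0
```

```bash
python3 d.py .5134 .0717 .0535 -54.8
```

```text
[-0.0013  0.0001  0.    ] turn 0.03 clock 7.425
```

Converted, 0.003 m is 3, 0.002 m is 2.

>>> {"op": "drive_effector", "data": {
  "offsets": [
    [[2, 0, 0, 0, 0], [3, 0, 0, 0, 0], [3, 0, 0, 0, 0]]
  ]
}}

```text
clock: 7.8
tool_pos: [0.5152, 0.0707, 0.0537]
orientation: [-179.9, 0.1, -54.8]
force: [-11.4, 19.3, 3.9]
opening: 0.0128
gripper_force: 30.0
```

```bash
python3 d.py .5134 .0717 .0535 -54.8
```

```text
[-0.0018  0.0009  0.0002] turn 0.01 clock 7.8
```

>>> {"op": "drive_effector", "data": {
  "offsets": [
    [[0, 0, 0, 0, 0.06], [0, 0, 0, 0, 0.06], [0, 0, 0, 0, 0.06], [0, 0, 0, 0, 0.06]]
  ]
}}

```text
clock: 8.3
tool_pos: [0.5159, 0.0682, 0.0536]
orientation: [180.0, -0.0, -54.8]
force: [-1.2, -0.2, 0.1]
opening: 0.0474
gripper_force: 0.0
```

>>> {"op": "drive_effector", "data": {
  "offsets": [
    [[0, 0, -40, 0, 0.06], [0, 0, -100, 0, 0.06], [0, 0, -160, 0, 0.088], [0, 0, -200, 0, 0.088], [-30, 0, -200, 0, 0.088], [-60, 0, -200, 0, 0.088]]
  ]
}}

```text
clock: 9.05
tool_pos: [0.4809, 0.1177, 0.2542]
orientation: [-179.9, 0.0, -54.9]
force: [0.7, 0.7, 0.2]
opening: 0.0868
gripper_force: 0.0
```

Run:
```python
from h import *
o=np.array([.5745,-.0149]);yw=np.radians(-54.8)
for n in("top","scene"):
    s=load(n);X,ok=cloud(s);D=X[ok];H=hsv(s)[ok].astype(int)
    c,q=np.cos(yw),np.sin(yw);Q=(D[:,:2]-o)@np.array([[c,-q],[q,c]])
    k=(H[:,0]>20)&(H[:,0]<33)&(H[:,1]>170)&(abs(D[:,2]-.004)<.004)&(Q[:,0]>-.3)&(Q[:,0]<.1)&(abs(Q[:,1])<.1)
    print(n,rect(Q[k]),"x",np.percentile(Q[k,0],[1,99]))
    k=((H[:,0]<6)|(H[:,0]>174))&(H[:,1]>150)&(D[:,2]>.163)&(abs(Q[:,1])<.08)&(Q[:,0]<.05)&(Q[:,0]>-.3); print(" cap",cv2.minEnclosingCircle((Q[k]*1000).astype(np.float32)),D[k,2].mean())
    cv2.imwrite(f"pics/{n}2.png",s["frame"][:,:,::-1])
```

```bash
python3 d.py .5745 -.0149 .25 -90
```

```text
top [array([-12.9,   1.9]), array([133.5, 105.5]), np.float64(0.0)] x [-0.0763875   0.05190563]
 cap ((-0.1814683973789215, 1.4687261581420898), 27.490455627441406) 0.1717520468892414
scene [array([-42.2, -15.7]), array([ 64. , 188.6]), np.float64(76.2)] x [-0.1342249   0.04790473]
 cap ((0.6106142401695251, -1.1671547889709473), 28.872119903564453) 0.17079178437553977
[0.1635 0.0002 0.0039] turn 35.31 clock 9.15
```

View pics/scene2.png

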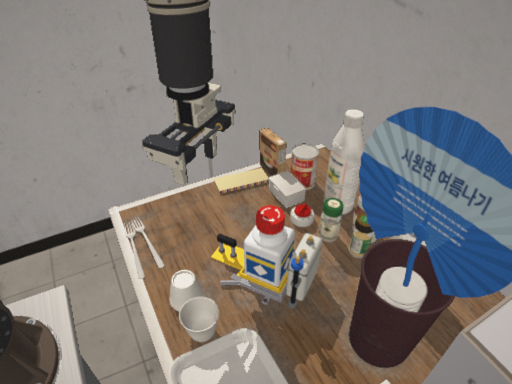

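The tray is home: the cap is within 1 mm of the station origin, and the 22 N reaction matches the back stop. In the view, the red cap sits at (270,220) beside the housing, and the bystanders are unmoved. Next I go above the cap.

>>> {"op": "drive_effector", "data": {
  "offsets": [
    [[30, 0, 0, 7, 0.088], [70, 0, 0, 15, 0.088], [110, 0, 0, 23, 0.088], [145, 0, 0, 30, 0.088], [163.7, 0, 0, 35.3, 0.088], [163.7, 0, 0, 35.3, 0.088], [163.7, 0, 0, 35.3, 0.088]]
  ]
}}

```text
clock: 10.02
tool_pos: [0.5754, -0.0164, 0.2533]
orientation: [180.0, -0.0, -90.0]
force: [1.4, 0.3, -0.1]
opening: 0.0876
gripper_force: 0.0
```

```bash
python3 d.py .5748 -.015 .165 -90
```

```text
[-0.0014  0.0006  0.0883] turn -0.01 clock 10.025
```

>>> {"op": "drive_effector", "data": {
  "offsets": [
    [[-1.4, 0.6, 30, 0, 0.088], [-1.4, 0.6, 60, 0, 0.088], [-1.4, 0.6, 80, 0, 0.088], [-1.4, 0.6, 88, 0, 0.088], [-1.4, 0.6, 88, 0, 0.088]]
  ]
}}

```text
clock: 10.65
tool_pos: [0.575, -0.0145, 0.1657]
orientation: [180.0, -0.0, -90.0]
force: [-0.3, 0.3, 0.6]
opening: 0.0874
gripper_force: 0.0
```

```bash
python3 d.py .5748 -.015 .165 -90
```

```text
[0.0005 0.0002 0.0007] turn 0.0 clock 10.65
```

>>> {"op": "drive_effector", "data": {
  "offsets": [
    [[0, 0, 0, 0, 0.05], [0, 0, 0, 0, 0.05], [0, 0, 0, 0, 0.05], [0, 0, 0, 0, 0.05], [0, 0, 0, 0, 0.05], [0, 0, 0, 0, 0.05]]
  ]
}}

```text
clock: 11.4
tool_pos: [0.5748, -0.0149, 0.1657]
orientation: [180.0, -0.0, -90.1]
force: [-3.7, 0.4, 3.9]
opening: 0.0563
gripper_force: 30.0
```

```bash
python3 d.py .5748 -.015 .165 -90
```

```text
[0.0001 0.     0.0007] turn -0.07 clock 11.4
```

Converted, 0.006 m is 6, 0.004 m is 4.

>>> {"op": "drive_effector", "data": {
  "offsets": [
    [[0, 0, 2, 0, 0], [0, 0, 4, 0, 0], [0, 0, 6, 0, 0], [0, 0, 6, 0, 0]]
  ]
}}

```text
clock: 11.9
tool_pos: [0.5753, -0.0149, 0.1607]
orientation: [-179.9, -0.0, -90.0]
force: [-4.3, 0.7, 12.4]
opening: 0.0562
gripper_force: 30.0
```

```bash
python3 d.py .5748 -.015 .165 -90
```

```text
[ 0.0001  0.0005 -0.0043] turn -0.04 clock 11.9
```

Converted, 0.001 m is 1.

>>> {"op": "drive_effector", "data": {
  "offsets": [
    [[0, 0, 1, 0, 0], [0, 0, 1, -5, 0], [0, 0, 1, -12, 0], [0, 0, 1, -20, 0]]
  ]
}}

```text
clock: 12.4
tool_pos: [0.5763, -0.0147, 0.1604]
orientation: [-179.8, -0.1, -69.8]
force: [-3.9, 1.6, 12.3]
opening: 0.0559
gripper_force: 30.0
```

```bash
python3 d.py .5748 -.015 .1605 -90
```

```text
[-0.0002  0.0015 -0.0001] turn 20.21 clock 12.4
```

>>> {"op": "drive_effector", "data": {
  "offsets": [
    [[0, 0, 0, -8, 0], [0, 0, 0, -16, 0], [0, 0, 0, -24, 0], [0, 0, 0, -32, 0], [0, 0, 0, -40, 0], [0, 0, 0, -48, 0], [0, 0, 0, -53, 0], [0, 0, 0, -53, 0]]
  ]
}}

```text
clock: 13.4
tool_pos: [0.5767, -0.0146, 0.1605]
orientation: [-179.9, -0.2, -16.9]
force: [-1.6, -0.0, 11.3]
opening: 0.0558
gripper_force: 30.0
```

```bash
python3 -c "
from plant import ctrl;o=ctrl.get_obs();print(o['force'],o['moment'],o['joint_pos'])"; python3 d.py .5748 -.015 .1605 -17
```

```text
[-1.6439576  -0.02355812 11.29140271] [0.29158643 0.97252808 0.10135796] [ 18.00732906  15.61750788 -19.22876259   0.07961444 -54.94056996
  55.00693348]
[-0.0017  0.0009 -0.    ] turn 0.06 clock 13.4
```

Converted, -0.014 m is -14, -0.012 m is -12.

>>> {"op": "drive_effector", "data": {
  "offsets": [
    [[0, 0, -4, 0, 0], [0, 0, -8, 0, 0], [0, 0, -12, 0, 0], [0, 0, -14, 0, 0], [0, 0, -14, 0, 0]]
  ]
}}

```text
clock: 14.02
tool_pos: [0.5748, -0.0148, 0.1722]
orientation: [180.0, 0.0, -17.1]
force: [-0.3, -0.1, -0.2]
opening: 0.056
gripper_force: 30.0
```

```bash
python3 - <<'E'
from h import *
s=load("scene");X,ok=cloud(s)
cv2.imwrite("pics/s3.png",cv2.resize(s["frame"][150:330,180:380,::-1],None,fx=3,fy=3,interpolation=cv2.INTER_CUBIC))
E
```

```text
(no output)
```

View pics/s3.png

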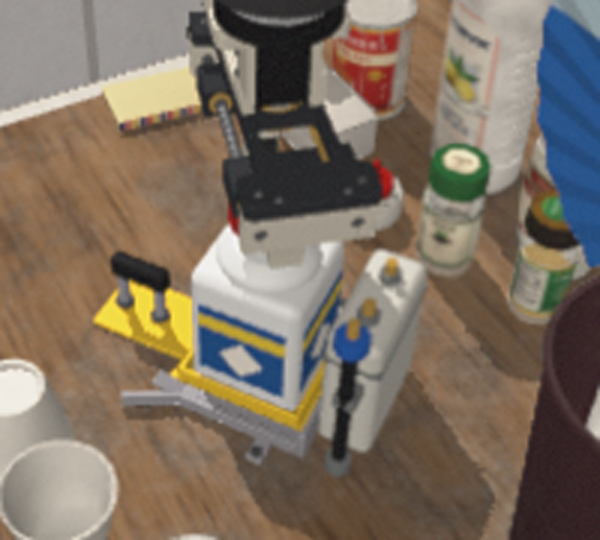

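Wrist force is about zero after 14 mm of lift, and the crop shows the jug still seated in the docked tray with the gripper above the neck at (270,250). I continue lifting.

Converted, -0.0825 m is -82.5, -0.08 m is -80.

>>> {"op": "drive_effector", "data": {
  "offsets": [
    [[0, 0, -10, 0, 0], [0, 0, -25, 0, 0], [0, 0, -40, 0, 0], [0, 0, -55, 0, 0], [0, 0, -70, 0, 0], [0, 0, -80, 0, 0], [0, 0, -82.5, 0, 0], [0, 0, -82.5, 0, 0]]
  ]
}}

```text
clock: 15.08
tool_pos: [0.5749, -0.0148, 0.2548]
orientation: [180.0, 0.0, -17.1]
force: [-0.1, -0.5, -1.5]
opening: 0.0562
gripper_force: 30.0
```

>>> {"op": "drive_effector", "data": {
  "offsets": [
    [[0, 0, 0, 0, 0], [0, 0, 0, 0, 0], [0, 0, 0, 0, 0], [0, 0, 0, 0, 0]]
  ]
}}

```text
clock: 15.58
tool_pos: [0.575, -0.0148, 0.255]
orientation: [180.0, 0.0, -17.1]
force: [0.3, 1.1, -0.7]
opening: 0.0562
gripper_force: 30.0
```

Run:
```python
from h import *
o=np.array([.5745,-.0149]);yw=np.radians(-54.8);c,q=np.cos(yw),np.sin(yw)
for n in("scene","top"):
    s=load(n);X,ok=cloud(s);D=X[ok];H=hsv(s)[ok].astype(int);Q=(D[:,:2]-o)@np.array([[c,-q],[q,c]])
    k=((H[:,0]<6)|(H[:,0]>174))&(H[:,1]>150)&(D[:,2]>.163)&(np.hypot(*Q.T)<.05); print(n,"cap z",np.percentile(D[k,2],[2,98]) if k.any() else 0,Q[k].mean(0))
    k=(H[:,1]<60)&(D[:,2]>.14)&(D[:,2]<.175)&(np.hypot(*Q.T)<.03); print(" neck",k.sum(),np.percentile(D[k],98,axis=0) if k.any() else 0, Q[k].mean(0))
    k=(H[:,0]>20)&(H[:,0]<33)&(H[:,1]>170)&(abs(D[:,2]-.004)<.004)&(Q[:,0]>-.2)&(Q[:,0]<.1)&(abs(Q[:,1])<.1); print(" tray x",np.percentile(Q[k,0],[1,99]))
    if n=="scene": cv2.imwrite("pics/s4.png",cv2.resize(s["frame"][100:330,150:400,::-1],None,fx=2.5,fy=2.5,interpolation=cv2.INTER_CUBIC))
```

```text
scene cap z [0.23298191 0.25675293] [-0.01249506 -0.02370665]
 neck 307 [0.59086337 0.00620446 0.15839717] [ 0.00103226 -0.00250279]
 tray x [-0.13433902  0.04774483]
top cap z 0 [nan nan]
 neck 0 0 [nan nan]<stdin>:5: RuntimeWarning: Mean of empty slice.
  ret = um.true_divide(
<stdin>:6: RuntimeWarning: Mean of empty slice.
Traceback (most recent call last):
IndexError: index -1 is out of bounds for axis 0 with size 0
```

View pics/s4.png

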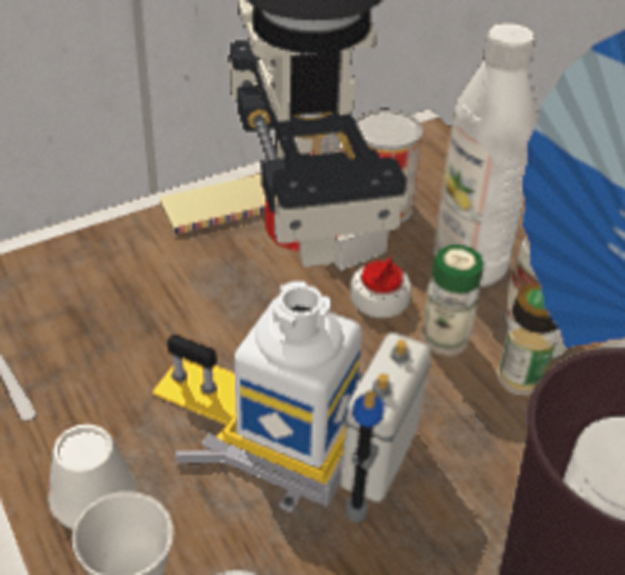

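The neck is open at (302,305). The cap is held upright in the gripper straight above it, about 75 mm clear, and the jug still stands in the docked tray.

```bash
python3 -c "
from plant import ctrl;print(ctrl.close_job())"
```

```text
the job is handed in; nothing more can be done
None
```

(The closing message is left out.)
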